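# Put the bench things back on their outline pads

## Robot

A 6-joint arm with a two-finger parallel gripper is mounted at the origin on a cart in front of the work surface, level with it; the furniture and walls round the work are solid. World frame = base frame: x ahead of the robot, y to its left, z up, the work surface at z = 0. Lengths are in mm, angles in rad, forces in N, time in s.
With the tool pointing down it reaches from about 350 to 875 mm from the base axis. Payload 4.2 kg.
Tool frame: the origin (TCP) lies on the mounting face of the last link; the fingertips stand 173 mm ahead of it and the grasp point (between the pads) lies 155 mm ahead of it (tcp_to_grasp is the distance from the TCP to the grasp point, in mm); z points along the fingers, y is the direction in which the jaws open and shut (so a half turn about z gives the same grasp; the last joint's range is limited). The gripper opens to 85 mm and grips with 20 to 120 N. Pads are 22 mm wide; open, the fingers measure 114 mm over their backs; the gripper's body (76 mm by 85 mm) begins 54 mm behind the grasp point. The pads swing forward as they close: fully open they stand 13 mm farther back than shut.
Start: joints at [1.448, 0.385, 0.008, 0, -1.194, -0.259], TCP at [232.837, 579.989, 404.712] pointing down, gripper open.
Joint ranges: [-3.14, 3.14], [-1.21, 2.06], [-1.07, 1.41], [-3.16, 2.05], [-2.99, -0.16], [-3.1, 3.1]. Speed limits (rad/s): [2.79, 2.79, 3.14, 3.14, 3.14, 3.14].

## Interface

Orientations are given as a unit quaternion [x, y, z, w].
In Python, from bench import * gives the robot as it stands. The module is installed in compiled form; this text tells all that it offers.
- The arm moves only by the tool apply_moves, never from a script. Its arguments are lists of equal length, an entry for each row: "fingers": the closure, from 0 (fully open) to 1 (shut); "dp": the shift along the world's x, y, z in cm, a list of three; "yaw": the turn about the world's z in degrees. A call has 1 to 10 rows; each row is the pose to reach, as a shift and turn from the pose measured when the call began; what a row does not reach only later rows make up. A row lasts 1/10 s, in which the tool goes at most 50 mm and 8.59 degrees, less where a joint would pass 70% of its speed; a pose out of reach is approached as far as the arm can. A call with a gripper value outside its range is refused whole. The fingers move at their own pace and stop on an object; the grip force is fixed at half the most. Time passes only in rows, so rows that repeat a pose let the fingers close. It gives the time, the measured TCP pose, the force and the opening at its end, in the units of the state.
- read_state(): the state, without advancing time (a new reading comes with each control period).
- get_image(name): name is "scene" or "top"; returns a dict with "color" (480x640x3 uint8, blue, green, red), "mtx" (3x3 intrinsics, pixels), "camera_from_world" (4x4, takes a point from world to camera coordinates). Camera axes: x right, y down, z forward; pixel columns grow to the right and rows downward; lengths in mm; the calibration is good to about 2 mm. A picture is of the moment at which its call begins. There is no depth.
- job_done(): hands the job in, once; it reports no verdict.
The state is a dict: "clock": time; "joints": joint angles; "joint_vel": joint speeds; "joint_efforts": joint torques, N m; "position": TCP position; "ee_rot": TCP orientation; "contact_force": force on the tool from outside, world axes, zero at the start; "wrist_torque": the same for the moment, N m; "gripper_width": finger opening in mm.
Only numpy, scipy, OpenCV 4.12 (cv2) and the standard library are available. Lean on these libraries where they do the work, as an engineer would, in place of code of your own. Each camera call takes 0.05 s, during which the arm holds its last target. There are 200 camera calls.

## Task

Clear up after the practical: stand the brown bottle, the square white bottle, the lidded crucible and the timer each upright in the middle of the pad whose dark outline has its shape and size, with the timer and the square bottle turned to lie along their outlines. Let nothing fall over, and leave the roll of tape and the small beaker where they stand.

Things in the scene. Friction and masses are not known exactly. Their poses are not given: they have to be found in the camera images.
- amber_mid (a point): Brown glass reagent bottle with stopper, round, 62 mm in diameter and 125 mm high, straight sided up to 75 mm above its foot, then narrowing to a 34 mm stopper; closed, standing, about 0.19 kg. The point is its centre, half-way up (62.5 mm above its foot); z up along the bottle.
- square_mid (a point): Off-white opaque plastic bottle of square section, 60 x 60 mm with rounded corners, 120 mm high, straight sided up to 80 mm above its foot, with a narrower screw cap; standing, about 0.15 kg. The point is its centre, half-way up (60 mm above its foot); x and y square to its flat sides, z up.
- crucible_mid (a point): White porcelain crucible with its lid on (lid fixed to it), about 0.06 kg, round, 45 mm across at the lid's rim, 50 mm high to the top of the lid's knob. It is widest at the lid's rim, about 36 mm above its foot, where flat fingers grip it; below, it tapers to a 24 mm foot. The point is on its axis, half-way up (25 mm above its foot); z up.
- timer_mid (a point): White kitchen-type timer with a small display, a flat box standing on edge, about 0.07 kg: 20 mm thick along its x, 62 mm wide along its y, 62 mm high. The point is half-way up (31 mm above its foot), z up; display on its -x face. The body that can be gripped reaches from x = -8 to x = +10 mm.
- pad_amber: Pad marked with the larger dark disc, 62 mm in diameter at its centre: the outline of the brown bottle seen from above. The pad is a fixed pale plate 80 x 80 mm, 4 mm thick, on the worktop; origin at the centre of its underside, z up.
- pad_square: Pad marked with a dark square, 60 x 60 mm at its centre: the outline of the square bottle seen from above. x and y run along the square's sides. The pad is a fixed pale plate 80 x 80 mm, 4 mm thick, on the worktop; origin at the centre of its underside, z up.
- pad_crucible: Pad marked with the smaller dark disc, 45 mm in diameter at its centre: the outline of the crucible's lid seen from above. The pad is a fixed pale plate 80 x 80 mm, 4 mm thick, on the worktop; origin at the centre of its underside, z up.
- pad_timer: Pad marked with a narrow dark bar at its centre, 20 mm along its x and 62 mm along its y: the outline of the standing timer seen from above. The pad is a fixed pale plate 80 x 80 mm, 4 mm thick, on the worktop; origin at the centre of its underside, z up.
- tape_mid (a point): Bystander, not to be disturbed: roll of pale paper tape lying flat, a ring 63 mm in outer diameter, 18 mm high, loose on the worktop to the right of the things. The point is its centre, half-way up.
- glass_beaker_mid (a point): Bystander, not to be disturbed: small clear glass beaker with a pink content, 55 mm in diameter, 70 mm high, standing loose to the right. The point is its centre, half-way up.
Mind the look-alikes: they are no part of the job. What is shaped like the part that bears timer_mid but orange or yellow is not meant.

How it is judged:
By the outcome, as a careful person would: the job done as asked, in the order asked, and still so for the second after the job is handed in, with the robot touching nothing.
It also fails if it takes over 109 s, if anything falls off the work surface, if the arm or the gripper's body presses on something with over 40 N, if the wrist force passes 120 N, or if a joint passes its speed limit or range.

## Working session

There is one attempt and no reset: what is moved stays moved. The work goes in short steps, Python scripts to look and compute and a tool call to move; the robot and the scene stay as the last step left them, time stands still between calls to the robot, and variables do not carry over. Pictures are saved under pics/ and viewed, about 12 in all and at most 16, crops included, and the job is handed in when it is done.

Besides the shell and the picture viewer there is one more tool, called after "Request:" as name(argument=value, ...) on one line, values as JSON. apply_moves: Moves the arm, as the interface text tells. Its arguments: {"type":"object","properties":{"fingers":{"type":"array","items":{"type":"number"}},"dp":{"type":"array","items":{"type":"array","items":{"type":"number"}}},"yaw":{"type":"array","items":{"type":"number"}}},"required":["fingers","dp","yaw"]}

```bash
mkdir -p pics; python3 - <<'E'
from bench import *
import cv2,numpy as np
for n in("scene","top"):
    d=get_image(n); cv2.imwrite(f"pics/{n}0.png",d["color"]); print(n,d["mtx"].tolist(),np.round(d["camera_from_world"],3).tolist())
print(read_state())
E
```

```text
scene [[450.5459377232016, 0.0, 322.15270030856294], [0.0, 450.5459377232016, 246.2509051449287], [0.0, 0.0, 1.0]] [[0.774, -0.633, 0.018, -347.746], [-0.351, -0.452, -0.82, 303.1], [0.527, 0.628, -0.572, 574.907], [0.0, 0.0, 0.0, 1.0]]
top [[478.1541002081958, 0.0, 322.73741079893716], [0.0, 478.1541002081958, 242.6965860475266], [0.0, 0.0, 1.0]] [[0.01, -1.0, 0.007, 113.605], [-0.997, -0.01, -0.078, 540.077], [0.078, -0.006, -0.997, 1072.174], [0.0, 0.0, 0.0, 1.0]]
{'clock': 0.1, 'joints': array([ 1.44761882e+00,  3.85496814e-01,  6.73717782e-03, -4.36282606e-04,
       -1.19399947e+00, -2.58611640e-01]), 'joint_vel': array([-0.00064877, -0.00274773,  0.00171887,  0.00128041, -0.00098587,
       -0.00033183]), 'joint_efforts': array([-5.26113126e-04, -3.93319201e+01,  1.88929707e+01,  4.19798300e+00,
       -2.58520136e-03, -6.55867201e-07]), 'position': array([232.75631382, 579.84363062, 403.71017259]), 'ee_rot': array([ 9.81819131e-01, -1.89816200e-01, -1.35888772e-04,  9.92857965e-04]), 'contact_force': array([-0.50202436,  0.28360539, -0.37354353]), 'wrist_torque': array([-0.00803712, -0.02993338, -0.03925915]), 'gripper_width': 85.68465981794758}
```

View pics/top0.png

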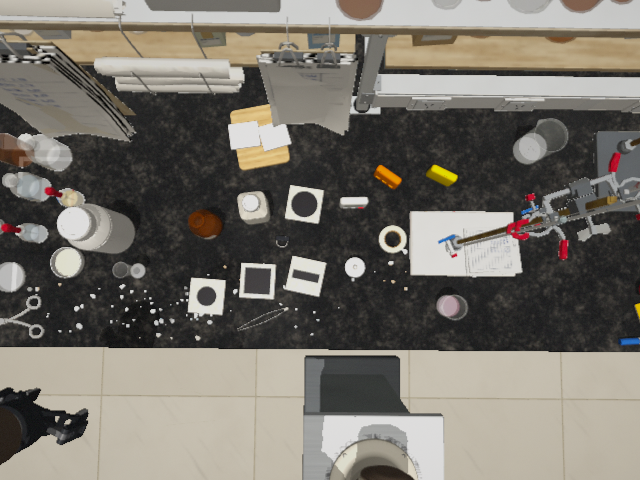

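View pics/scene0.png

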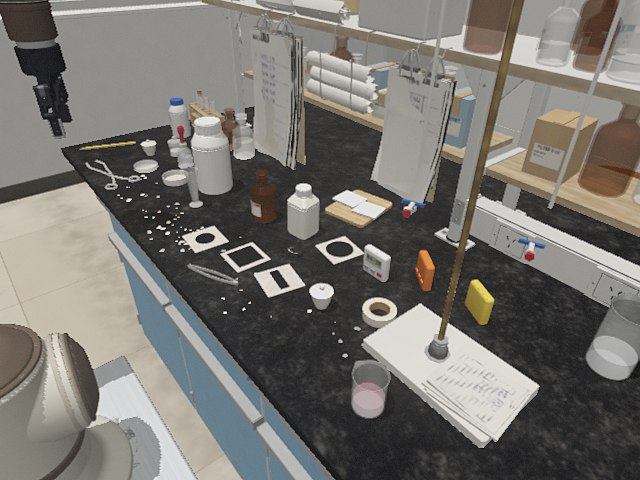

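The top view shows:
- **Objects:** brown bottle (205,223), square bottle (253,207), timer (354,202), crucible (355,267), tape (392,239).
- **Pads:** big disc (304,204), square (257,281), bar (306,276), small disc (207,296).

Next I'll enlarge this area.

```bash
cat > h.py <<'E'
from bench import *
import cv2,numpy as np
def ray(d,u,v,z):
    T=np.array(d["camera_from_world"]);R=T[:3,:3];c=-R.T@T[:3,3]
    r=R.T@np.linalg.inv(d["mtx"])@np.array([u,v,1.]); return c+r*(z-c[2])/r[2]
def proj(d,p):
    q=np.array(d["camera_from_world"])@np.append(p,1.);q=np.array(d["mtx"])@q[:3];return q[:2]/q[2]
def crop(d,name,x0,y0,w,h,s):
    cv2.imwrite(name,cv2.resize(d["color"][y0:y0+h,x0:x0+w],None,fx=s,fy=s,interpolation=cv2.INTER_CUBIC))
E
python3 - <<'E'
from h import *
d=get_image("top")
crop(d,"pics/top_c1.png",180,180,200,140,4)
g=cv2.cvtColor(d["color"],cv2.COLOR_BGR2GRAY)
for n,(u,v) in dict(amber=(304,204),square=(257,281),timer=(306,276),cruc=(207,296)).items():
    m=(g>130).astype(np.uint8); lab=cv2.connectedComponents(m)[1]
    w=g[v-25:v+26,u-25:u+26]; L=lab[v-25:v+26,u-25:u+26]; k=np.bincount(L[L>0]).argmax()
    ys,xs=np.nonzero(lab==k); pts=np.array([ray(d,x,y,4)[:2] for x,y in zip(xs,ys)],np.float32)
    r=cv2.minAreaRect(pts); print(n,len(xs),r)
    # dark inner
    c=cv2.findContours((lab==k).astype(np.uint8),cv2.RETR_CCOMP,cv2.CHAIN_APPROX_NONE)
    for q in c[0]:
        if cv2.contourArea(q)>80:
            p=np.array([ray(d,x,y,4)[:2] for x,y in q[:,0]],np.float32);print("  ",cv2.minAreaRect(p))
E
```

```text
amber 681 ((630.3944091796875, 163.6776580810547), (80.96343231201172, 81.10093688964844), 81.90081024169922)
   ((630.3944091796875, 163.6776580810547), (80.96343231201172, 81.10093688964844), 81.90081024169922)
   ((630.3860473632812, 164.83241271972656), (61.272438049316406, 63.0141487121582), 0.6254210472106934)
square 599 ((451.4156188964844, 269.8826599121094), (82.61309814453125, 81.63335418701172), 87.4310073852539)
   ((451.4156188964844, 269.8826599121094), (82.61309814453125, 81.63335418701172), 87.4310073852539)
   ((451.2444763183594, 269.6457824707031), (62.878414154052734, 62.75271987915039), 87.4869384765625)
timer 1035 ((463.7562561035156, 161.02215576171875), (86.2103042602539, 80.86848449707031), 78.44391632080078)
   ((463.7562561035156, 161.02215576171875), (86.2103042602539, 80.86848449707031), 78.44391632080078)
   ((463.462646484375, 158.52537536621094), (64.12627410888672, 22.658720016479492), 78.51709747314453)
cruc 1017 ((408.2394104003906, 388.03924560546875), (86.5685043334961, 94.69705963134766), 86.18492126464844)
   ((408.2394104003906, 388.03924560546875), (86.5685043334961, 94.69705963134766), 86.18492126464844)
   ((414.61767578125, 385.86163330078125), (45.76701736450195, 44.8733024597168), 46.154850006103516)
```

View pics/top_c1.png

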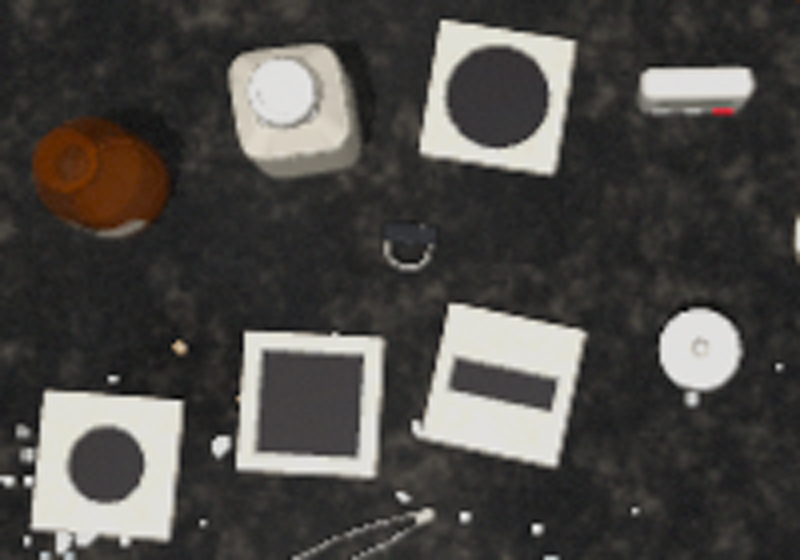

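```bash
python3 - <<'E'
from h import *
d=get_image("top"); s=get_image("scene")
f=lambda X,Y,z:np.round(ray(d,180+(X+.5)/4-.5,180+(Y+.5)/4-.5,z)[:2],1)
print("amber stop",f(72,164,125)); 
print("square cap",f(284,92,120)); 
print("cruc knob",f(701,347,50),"lid",f(700,349,36))
# timer top-face corners, square shoulder edges
print("timer TL TR BL BR",f(641,70,62),f(752,67,62),f(641,98,62),f(753,96,62))
print("sq foot BR edge",f(275,177,0),f(358,160,0), "shoulder", f(230,62,80),f(325,45,80),f(355,130,80),f(262,160,80))
crop(s,"pics/s_c1.png",230,160,200,150,4)
E
```

```text
amber stop [573.8 379.2]
square cap [613.5 271.2]
cruc knob [484.7  47.6] lid [484.   47.1]
timer TL TR BL BR [637.3  82.4] [639.7  20.9] [621.7  82.3] [623.5  20.3]
sq foot BR edge [582.7 292.9] [593.2 244.8] shoulder [636.1 306.8] [646.  255.3] [599.5 238.1] [582.6 288.2]
```

View pics/s_c1.png

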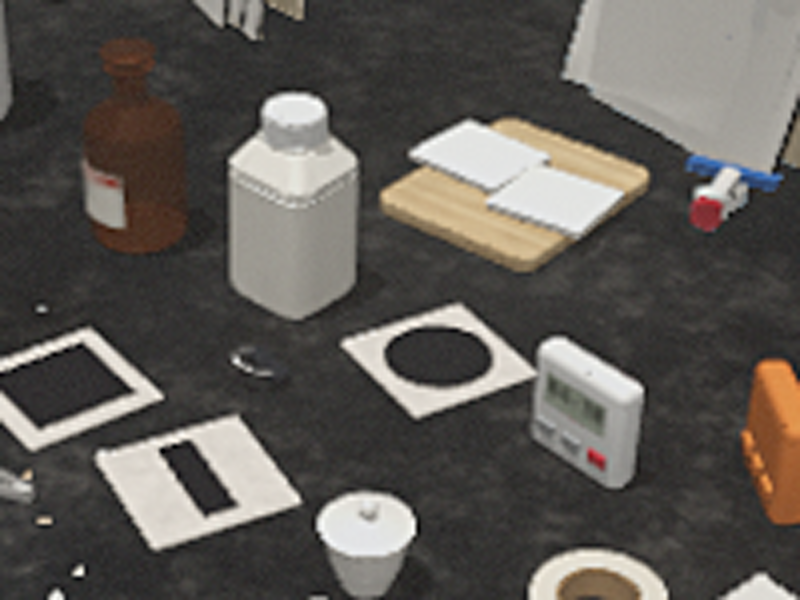

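```bash
python3 - <<'E'
from h import *
s=get_image("scene")
f=lambda X,Y,z:np.round(ray(s,230+(X+.5)/4-.5,160+(Y+.5)/4-.5,z)[:2],1)
print("amber stop",f(128,48,125)); 
print("square cap",f(297,105,120),"foot corners",f(230,287,0),f(296,318,0),f(357,284,0)); 
print("cruc knob",f(368,507,50))
print("padA",f(439,356,4),"padT",f(200,477,4))
print("timer top ends",f(548,341,62),f(640,382,62))
E
```

```text
amber stop [575.9 380.1]
square cap [616.3 271.6] foot corners [583.8 295.5] [594.8 245.5] [645.5 252. ]
cruc knob [481.9  42.8]
padA [631.2 161.6] padT [465.  155.7]
timer top ends [628.   76.8] [639.2  23.1]
```

Request:
apply_moves(fingers=[0,0,0,0,0,0,0,0,0,0], dp=[[34.2,-20,-5],[34.2,-20,-5],[34.2,-20,-5],[34.2,-20,-5],[34.2,-20,-5],[34.2,-20,-5],[34.2,-20,-5],[34.2,-20,-5],[34.2,-20,-5],[34.2,-20,-8]], yaw=[-58,-58,-58,-58,-58,-58,-58,-58,-58,-58])

```text
clock: 1.3
position: [577.3, 379.3, 328.0]
ee_rot: [0.766, -0.643, 0.001, -0.004]
contact_force: [-0.4, 0.9, 0.6]
gripper_width: 85.3
```

Request:
apply_moves(fingers=[0,0,0,0,0,0], dp=[[-0.2,0,0],[-0.2,0,-4],[-0.2,0,-7],[-0.2,0,-9],[-0.2,0,-9.8],[-0.2,0,-9.8]], yaw=[0,0,0,0,0,0])

```text
clock: 1.9
position: [574.9, 379.8, 229.9]
ee_rot: [0.766, -0.642, 0.001, -0.004]
contact_force: [-0.1, 1.3, 0.1]
gripper_width: 85.5
```

```bash
python3 - <<'E'
from h import *
s=get_image("scene"); crop(s,"pics/s_c2.png",210,100,160,130,4); t=get_image("top"); 
a=cv2.imread("pics/s_c2.png"); b=cv2.resize(t["color"][160:290,150:310],None,fx=4,fy=4)
cv2.imwrite("pics/c2.png",cv2.resize(np.hstack([a,b]),None,fx=.62,fy=.62))
E
```

```text
(no output)
```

View pics/c2.png

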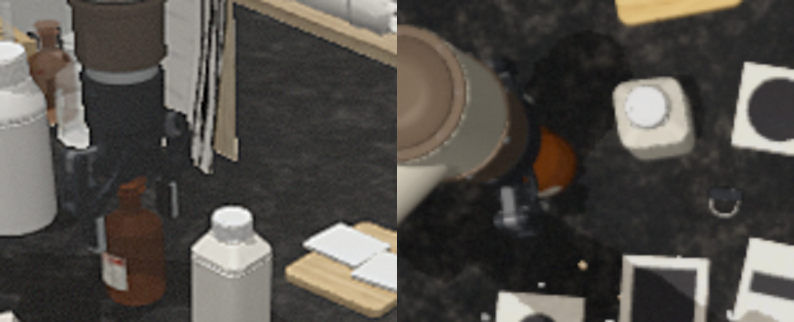

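The scene view shows the fingers on either side of the brown bottle (at about 135,240 in the composite), with the stopper just below the gripper body. I'll close now.

Request:
apply_moves(fingers=[0.15,0.3,1,1,1,1,1,1], dp=[[0,0,0],[0,0,0],[0,0,0],[0,0,0],[0,0,0],[0,0,0],[0,0,0.5],[0,0,1]], yaw=[0,0,0,0,0,0,0,0])

```text
clock: 2.8
position: [575.3, 379.8, 241.6]
ee_rot: [0.766, -0.643, 0.001, -0.005]
contact_force: [-0.3, 0.0, -1.6]
gripper_width: 56.5
```

```bash
python3 - <<'E'
from h import *
s=get_image("scene"); crop(s,"pics/s_c3.png",220,140,80,90,6)
print(read_state()["gripper_width"],read_state()["contact_force"])
E
```

```text
56.41395958511847 [ 0.50333224  0.8689749  -0.78080062]
```

View pics/s_c3.png

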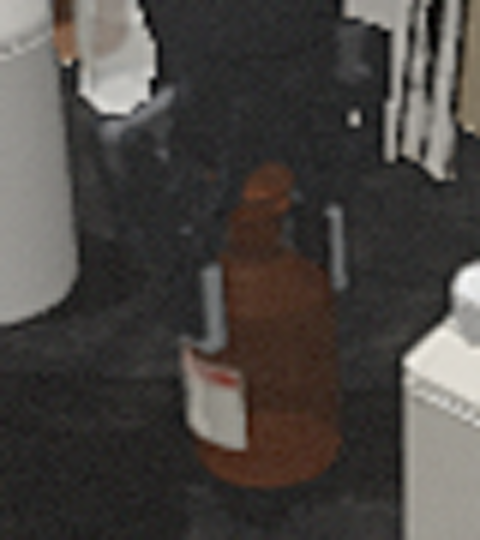

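The foot is still on the worktop: its bottom edge is at row 221, against 222 before. The pads closed or slid onto the shoulder. I'll open, go a little lower and close for longer before lifting.

Request:
apply_moves(fingers=[0,0,0,0,0,0,0,0,0,0], dp=[[0,0,0],[0,0,0],[0,0,0],[0,0,0],[0,0,0],[0,0,-0.7],[0,0,-1.2],[0,0,-1.4],[0,0,-1.4],[0,0,-1.4]], yaw=[0,0,0,0,0,0,0,0,0,0])

```text
clock: 3.85
position: [575.7, 380.0, 228.6]
ee_rot: [0.766, -0.642, 0.001, -0.006]
contact_force: [0.4, -0.2, 0.1]
gripper_width: 85.3
```

Request:
apply_moves(fingers=[1,1,1,1,1,1,1,1], dp=[[0,0,0],[0,0,0],[0,0,0],[0,0,0],[0,0,0],[0,0,0],[0,0,0],[0,0,0]], yaw=[0,0,0,0,0,0,0,0])

```text
clock: 4.65
position: [575.8, 380.2, 229.3]
ee_rot: [0.766, -0.642, 0.002, -0.006]
contact_force: [-1.3, 1.1, 4.9]
gripper_width: 57.0
```

```bash
python3 - <<'E'
from h import *
s=get_image("scene"); crop(s,"pics/s_c4.png",220,140,80,90,6)
for z in(0,62.5,75,125): print(z,(proj(s,[575.5,379.8,z])-[220,140])*6)
for z in(50,57,63,70): print("tips",z,[(proj(s,[575.8+q*28.5*.985,380.2+q*28.5*.17,z])-[220,140])*6 for q in(-1,1)])
E
```

```text
0 [267.23442538 467.0585282 ]
62.5 [258.58176569 333.27123773]
75 [256.78214502 305.44553065]
125 [249.33762387 190.3384597 ]
tips 50 [array([207.47532179, 385.88898881]), array([311.69253178, 335.19314401])]
tips 57 [array([206.26907815, 370.39962023]), array([310.90361255, 320.02114903])]
tips 63 [array([205.22792908, 357.03023016]), array([310.22282353, 306.92864585])]
tips 70 [array([204.0047339 , 341.32318688]), array([309.42317936, 291.55039558])]
```

View pics/s_c4.png

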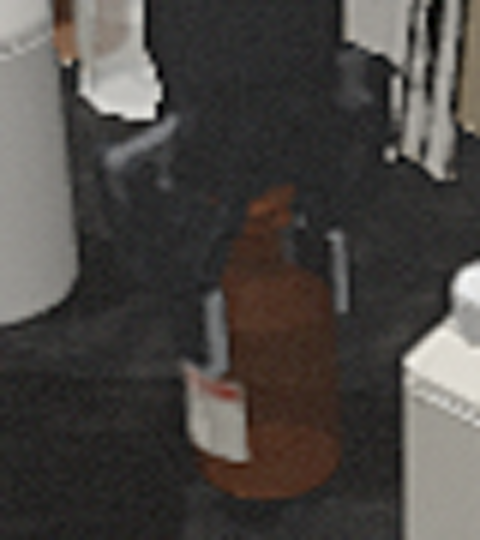

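Request:
apply_moves(fingers=[1,1,1,1,1], dp=[[0,0,0.5],[0,0,1.5],[0,0,3],[0,0,3],[0,0,3]], yaw=[0,0,0,0,0])

```text
clock: 5.2
position: [575.8, 380.2, 260.0]
ee_rot: [0.766, -0.642, 0.001, -0.007]
contact_force: [-0.5, -0.6, -2.3]
gripper_width: 57.0
```

```bash
python3 - <<'E'
from h import *
s=get_image("scene"); crop(s,"pics/s_c5.png",220,120,80,110,5)
E
```

```text
(no output)
```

View pics/s_c5.png

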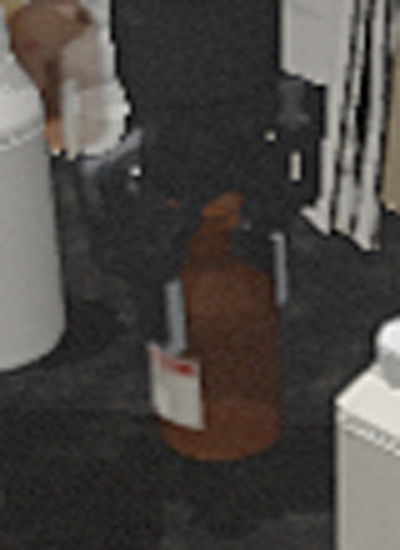

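Lifted cleanly: the foot edge rose from row 223 to row 212, and the bottle is upright with its weight on the wrist. I'll carry it over the square bottle to the large-disc pad.

Request:
apply_moves(fingers=[1,1,1,1,1,1,1,1,1,1], dp=[[0,0,2],[0,0,5],[0,0,8],[0,0,11],[0,-1,12.5],[1,-4,13],[2,-7,13],[3,-10.5,13],[4,-14,13],[4.5,-17,13]], yaw=[0,0,0,0,0,0,0,0,0,0])

```text
clock: 6.25
position: [620.7, 207.6, 387.8]
ee_rot: [0.766, -0.643, 0.001, -0.005]
contact_force: [0.0, 0.2, -1.5]
gripper_width: 57.1
```

Request:
apply_moves(fingers=[1,1,1,1,1,1], dp=[[0.6,-2,0],[0.9,-4,0],[0.9,-4.5,0],[0.9,-4.5,0],[0.9,-4.5,-2],[0.9,-4.5,-4]], yaw=[0,0,0,0,0,0])

```text
clock: 6.85
position: [629.5, 163.6, 347.9]
ee_rot: [0.766, -0.642, 0.001, -0.006]
contact_force: [-0.8, -0.3, -2.5]
gripper_width: 56.9
```

Request:
apply_moves(fingers=[1,1,1,1,1,1,1,1], dp=[[0.1,0.1,-3],[0.1,0.1,-6],[0.1,0.1,-8.5],[0.1,0.1,-10],[0.1,0.1,-10.7],[0.1,0.1,-11.1],[0.1,0.1,-11.3],[0.1,0.1,-11.3]], yaw=[0,0,0,0,0,0,0,0])

```text
clock: 7.65
position: [630.7, 164.9, 235.6]
ee_rot: [0.766, -0.642, 0.001, -0.007]
contact_force: [0.6, -0.8, -2.1]
gripper_width: 56.8
```

```bash
python3 - <<'E'
from h import *
s=get_image("scene"); crop(s,"pics/s_c6.png",270,140,110,100,5)
for x,y in((630.4,164.5),(630.4-31,164.5),(630.4,133.5)): print((proj(s,[x,y,4])-[270,140])*5)
E
```

```text
[341.22804839 540.87443087]
[288.07960914 565.73118938]
[387.52121022 572.97175186]
```

View pics/s_c6.png

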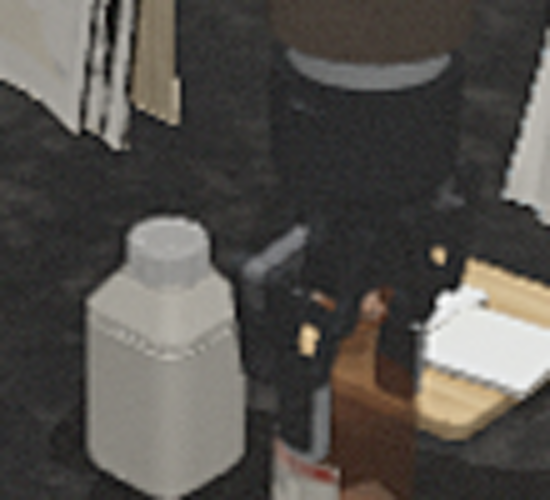

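My crop cut off the foot, but the bottle hangs upright. I'll lower it by the force reading.

Request:
apply_moves(fingers=[1,1,1], dp=[[0,0,-0.1],[0,0,-0.2],[0,0,-0.2]], yaw=[0,0,0])

```text
clock: 8.0
position: [630.7, 164.7, 234.1]
ee_rot: [0.766, -0.642, 0.001, -0.007]
contact_force: [0.9, 1.0, -1.9]
gripper_width: 57.1
```

Request:
apply_moves(fingers=[1,1,1], dp=[[0,0,-0.1],[0,0,-0.2],[0,0,-0.2]], yaw=[0,0,0])

```text
clock: 8.3
position: [630.7, 164.8, 233.3]
ee_rot: [0.766, -0.642, 0.002, -0.007]
contact_force: [-3.3, -0.5, 5.4]
gripper_width: 56.8
```

Request:
apply_moves(fingers=[0.3,0.2,0.1,0,0,0], dp=[[0,0,0],[0,0,0],[0,0,0],[0,0,0],[0,0,0],[0,0,0]], yaw=[0,0,0,0,0,0])

```text
clock: 8.9
position: [630.8, 164.8, 233.2]
ee_rot: [0.766, -0.642, 0.002, -0.007]
contact_force: [-0.2, -0.7, 0.3]
gripper_width: 85.6
```

Request:
apply_moves(fingers=[0,0,0,0,0,0,0,0,0,0], dp=[[0,0,1],[0,0,3],[0,0,6],[0,0,10],[0,1,12],[0,5,12],[-0.5,9,12],[-1,10.8,12],[-1.5,10.8,12],[-1.5,10.8,12]], yaw=[0,0,0,0,0,0,0,2,2,2])

```text
clock: 9.9
position: [615.1, 272.7, 353.4]
ee_rot: [0.778, -0.628, 0.001, -0.007]
contact_force: [0.2, -0.6, -0.3]
gripper_width: 85.2
```

Request:
apply_moves(fingers=[0,0,0,0,0,0,0,0], dp=[[0,-0.1,-3],[0,-0.1,-6],[0,-0.1,-9],[0,-0.1,-11],[0,-0.1,-12.2],[0,-0.1,-12.8],[0,-0.1,-12.9],[0,-0.1,-12.9]], yaw=[0,0,0,0,0,0,0,0])

```text
clock: 10.7
position: [615.5, 271.6, 225.5]
ee_rot: [0.778, -0.628, 0.002, -0.008]
contact_force: [-0.4, 0.0, -0.3]
gripper_width: 85.6
```

Request:
apply_moves(fingers=[0.15,0.3,1,1,1,1,1,1,1], dp=[[0,0,0],[0,0,0],[0,0,0],[0,0,0],[0,0,0],[0,0,0],[0,0,0],[0,0,0],[0,0,0]], yaw=[0,0,0,0,0,0,0,0,0])

```text
clock: 11.6
position: [615.5, 271.8, 227.2]
ee_rot: [0.778, -0.628, 0.002, -0.008]
contact_force: [-1.7, -0.8, 6.2]
gripper_width: 58.1
```

```bash
python3 - <<'E'
from h import *
s=get_image("scene"); t=get_image("top")
a=cv2.resize(s["color"][140:260,260:400],None,fx=4,fy=4);b=cv2.resize(t["color"][170:290,240:320],None,fx=4,fy=4)
cv2.imwrite("pics/c7.png",cv2.resize(np.hstack([a,b]),None,fx=.9,fy=.9))
E
```

```text
(no output)
```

View pics/c7.png

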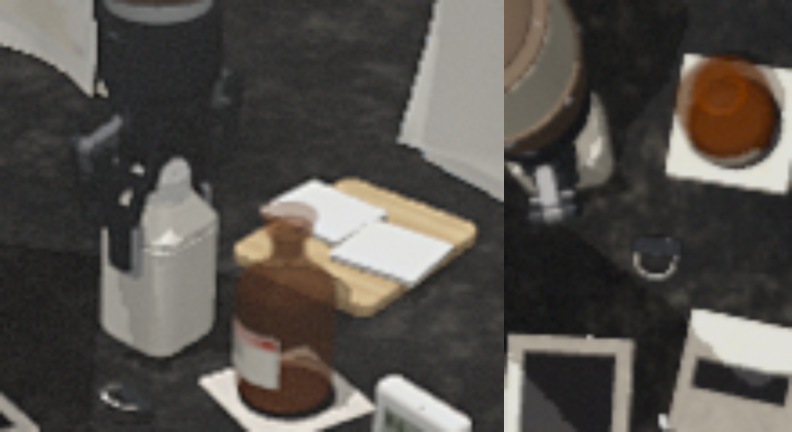

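The brown bottle stands on the large disc, and the square bottle is gripped. I'll lift it and carry it to the square pad.

Request:
apply_moves(fingers=[1,1,1,1,1,1,1,1,1,1], dp=[[0,0,1],[0,0,3],[0,0,5],[-2,0,5.5],[-5,0,5.5],[-8.5,-0.1,5.5],[-12,-0.1,5.5],[-14.5,-0.2,5.5],[-16,-0.2,5.5],[-16.4,-0.2,5.5]], yaw=[0,0,0,-2,-5,-8,-11,-13,-14.8,-14.8])

```text
clock: 12.7
position: [450.2, 269.7, 282.9]
ee_rot: [-0.691, 0.723, -0.003, 0.008]
contact_force: [0.2, -0.7, -0.9]
gripper_width: 58.2
```

```bash
python3 - <<'E'
from h import *
t=get_image("top"); print(ray(t,300.6,195.8,129))
s=read_state(); q=s["ee_rot"]; print(s["position"],np.degrees(2*np.arctan2(q[1],q[0]))-90+180,s["gripper_width"],s["contact_force"])
E
```

```text
[627.4590018 166.6948    129.       ]
[450.61469375 269.85548468 282.90390591] 357.45519216312505 58.18753147594186 [ 0.35450726  0.11230509 -0.62186759]
```

Request:
apply_moves(fingers=[1,1,1,1,1,1,1], dp=[[0.1,0,-1.5],[0.1,0,-3],[0.1,0,-4.2],[0.1,0,-4.8],[0.1,0,-5],[0.1,0,-5.2],[0.1,0,-5.2]], yaw=[0,0,0,0,0,0,0])

```text
clock: 13.45
position: [451.9, 270.1, 231.3]
ee_rot: [-0.691, 0.723, -0.003, 0.009]
contact_force: [-0.2, -0.7, -1.8]
gripper_width: 57.6
```

Request:
apply_moves(fingers=[1,1,1], dp=[[0,0,-0.1],[0,0,-0.2],[0,0,-0.2]], yaw=[0,0,0])

```text
clock: 13.75
position: [451.8, 270.3, 231.0]
ee_rot: [-0.692, 0.722, -0.003, 0.009]
contact_force: [-4.1, -0.6, 8.7]
gripper_width: 58.3
```

Request:
apply_moves(fingers=[0.3,0.2,0.1,0,0,0], dp=[[0,0,0],[0,0,0],[0,0,0],[0,0,0],[0,0,0],[0,0,0]], yaw=[0,0,0,0,0,0])

```text
clock: 14.35
position: [451.9, 270.3, 230.9]
ee_rot: [-0.692, 0.722, -0.003, 0.009]
contact_force: [-0.8, -1.0, 0.1]
gripper_width: 85.2
```

Request:
apply_moves(fingers=[0,0,0,0,0,0,0,0,0,0], dp=[[0,0,1],[0,0,4],[0,0,8],[0,0,9],[0.5,-4,9],[1,-8.5,9],[2,-13,9],[3,-17.5,9],[3.2,-22,7],[3.2,-22.3,4]], yaw=[0,0,0,0,0,0,0,0,0,0])

```text
clock: 15.35
position: [484.0, 43.7, 272.2]
ee_rot: [-0.69, 0.724, -0.004, 0.011]
contact_force: [-0.4, 0.0, 0.3]
gripper_width: 85.9
```

```bash
python3 - <<'E'
from h import *
print(read_state()["position"])
t=get_image("top"); crop(t,"pics/c8.png",230,180,130,120,5)
p=lambda q:np.round((proj(t,q)-[230,180]+.5)*5,1)
print("amber stopper expect",p([630.4,164.5,129]),"sq cap expect",p([451.3,269.7,124]))
E
```

```text
[484.02776172  43.67725696 272.18765324]
amber stopper expect [360.9  74.5] sq cap expect [ 99.3 505.1]
```

View pics/c8.png

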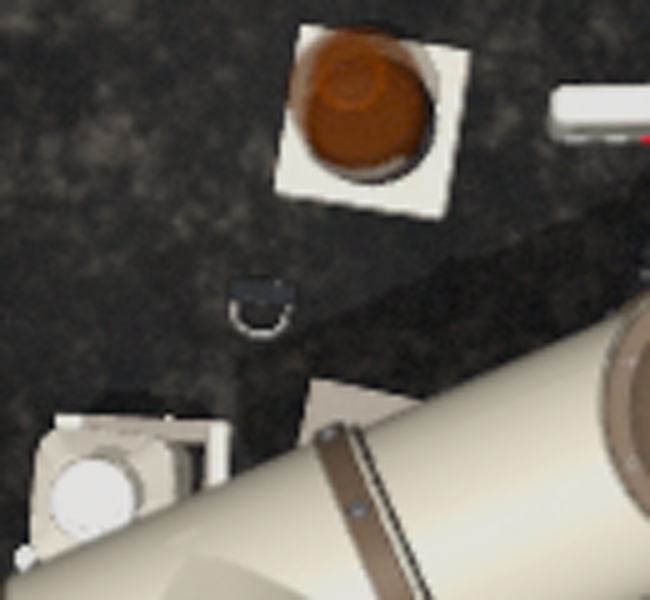

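The brown stopper is at (353,78) against (361,74) expected. The square bottle's cap is at (96,497) against (99,505) expected. Both are about 3 mm off, mostly because a 1° tool tilt shifts the grasp point. I'll allow for the tilt from now on, take the crucible, then check again.

Request:
apply_moves(fingers=[0,0,0,0,0,0], dp=[[-0.3,0.1,-3],[-0.3,0.1,-5.5],[-0.3,0.1,-7.2],[-0.3,0.1,-8.2],[-0.3,0.1,-8.4],[-0.3,0.1,-8.4]], yaw=[0,0,0,0,0,0])

```text
clock: 16.0
position: [479.3, 45.5, 183.0]
ee_rot: [-0.69, 0.724, -0.001, 0.007]
contact_force: [0.5, -0.8, -0.5]
gripper_width: 85.4
```

Request:
apply_moves(fingers=[0.15,0.3,0.4,1,1,1,1,1,1,1], dp=[[0,0,0],[0,0,0],[0,0,0],[0,0,0],[0,0,0],[0,0,0],[0,0,0],[0,0,0],[0,0,0],[0,0,0]], yaw=[0,0,0,0,0,0,0,0,0,0])

```text
clock: 17.0
position: [479.6, 45.6, 184.0]
ee_rot: [-0.69, 0.724, -0.002, 0.007]
contact_force: [-0.6, -0.5, 5.6]
gripper_width: 40.4
```

```bash
python3 - <<'E'
from h import *
s=get_image("scene"); crop(s,"pics/c9.png",230,150,160,160,4)
E
```

```text
(no output)
```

View pics/c9.png

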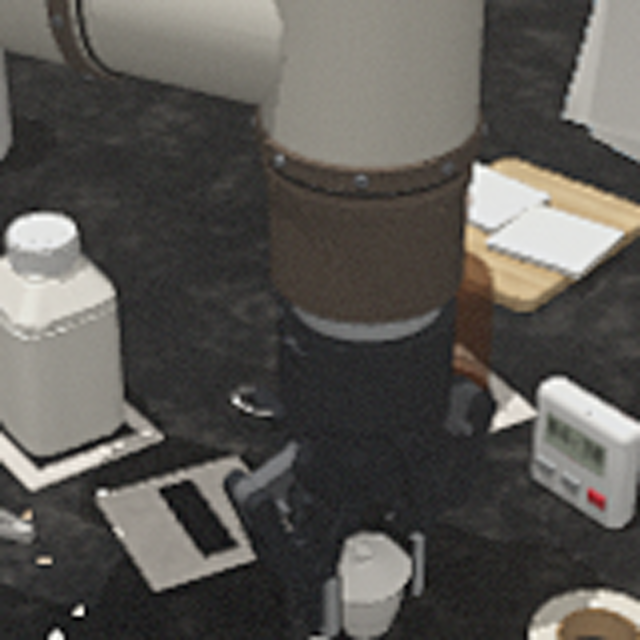

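The crucible is held at its lid rim. I'll lift it high and carry it over the square bottle to the small-disc pad.

Request:
apply_moves(fingers=[1,1,1,1,1,1,1,1,1,1], dp=[[0,0,1],[0,0,4],[0,0,8],[0,0,12],[0,1,15.5],[-0.5,4,16],[-1,7.5,16],[-2,11,16],[-3,15,16],[-4,19,16]], yaw=[0,0,0,0,0,0,0,0,0,0])

```text
clock: 18.05
position: [438.7, 236.5, 344.7]
ee_rot: [-0.689, 0.724, -0.002, 0.007]
contact_force: [0.1, -0.3, 0.3]
gripper_width: 39.8
```

Request:
apply_moves(fingers=[1,1,1,1,1,1,1,1,1], dp=[[-1,4,0],[-2,8,0],[-2.6,12,0],[-2.8,14.6,0],[-2.8,14.8,0],[-2.8,14.8,-4],[-2.8,14.8,-8],[-2.8,14.8,-10],[-2.8,14.8,-10]], yaw=[0,0,0,0,0,0,0,0,0])

```text
clock: 18.95
position: [410.0, 382.7, 241.9]
ee_rot: [-0.689, 0.725, -0.002, 0.003]
contact_force: [-1.0, -0.9, -0.4]
gripper_width: 40.3
```

```bash
cat >> h.py <<'E'
from scipy.spatial.transform import Rotation as Ro
def gp():
    s=read_state(); R=Ro.from_quat(s["ee_rot"]).as_matrix(); j=np.degrees(np.arctan2(R[1,1],R[0,1]))%180
    print("tcp",np.round(s["position"],1),"grasp",np.round(s["position"]+155*R[:,2],1),"jaw",round(j,1),"F",np.round(s["contact_force"],1),"w",s["gripper_width"])
E
python3 -c "from h import *;gp()"
```

```text
tcp [410.  382.7 241.9] grasp [411.3 382.9  86.9] jaw 177.1 F [-1.  -0.9 -0.4] w 40.263250564962334
```

Request:
apply_moves(fingers=[1,1,1,1,1,1,1], dp=[[0.3,0.3,-1.5],[0.3,0.3,-3],[0.3,0.3,-4.2],[0.3,0.3,-4.8],[0.3,0.3,-5],[0.3,0.3,-5.1],[0.3,0.3,-5.1]], yaw=[0,0,0,0,0,0,0])

```text
clock: 19.65
position: [413.2, 385.9, 191.3]
ee_rot: [-0.689, 0.725, -0.002, 0.004]
contact_force: [0.3, 0.0, -0.0]
gripper_width: 39.8
```

```bash
python3 -c "from h import *;gp()"
```

```text
tcp [413.2 385.9 191.3] grasp [414.5 386.2  36.4] jaw 177.1 F [ 0.3  0.  -0. ] w 39.7719279350872
```

Request:
apply_moves(fingers=[1,1,1], dp=[[0,0,-0.1],[0,0,-0.2],[0,0,-0.2]], yaw=[0,0,0])

```text
clock: 19.95
position: [413.1, 385.9, 189.5]
ee_rot: [-0.689, 0.725, -0.002, 0.004]
contact_force: [0.8, 0.2, -0.9]
gripper_width: 40.4
```

Request:
apply_moves(fingers=[1,1,1], dp=[[0,0,-0.1],[0,0,-0.1],[0,0,-0.1]], yaw=[0,0,0])

```text
clock: 20.25
position: [413.1, 385.9, 188.4]
ee_rot: [-0.689, 0.725, -0.002, 0.004]
contact_force: [-0.6, 0.1, -1.3]
gripper_width: 40.3
```

Request:
apply_moves(fingers=[1,1,1], dp=[[0,0,-0.1],[0,0,-0.15],[0,0,-0.15]], yaw=[0,0,0])

```text
clock: 20.55
position: [413.2, 386.2, 188.0]
ee_rot: [-0.689, 0.724, -0.002, 0.005]
contact_force: [-2.4, -0.4, 5.6]
gripper_width: 40.4
```

Request:
apply_moves(fingers=[0.35,0.25,0.15,0,0,0], dp=[[0,0,0],[0,0,0],[0,0,0],[0,0,0],[0,0,0],[0,0,0]], yaw=[0,0,0,0,0,0])

```text
clock: 21.15
position: [413.2, 386.2, 187.9]
ee_rot: [-0.689, 0.724, -0.002, 0.004]
contact_force: [0.6, -0.3, 0.5]
gripper_width: 85.7
```

Request:
apply_moves(fingers=[0,0,0,0,0,0,0,0,0,0], dp=[[0,0,2],[0,0,6],[0,0,10],[0,0,15],[3,-4,15],[6,-8,15],[9,-12,15],[12,-16,15],[14,-20,15],[16,-24,15]], yaw=[0,0,0,0,0,0,0,2,4,5])

```text
clock: 22.15
position: [573.9, 144.3, 337.7]
ee_rot: [0.721, -0.693, 0.002, -0.004]
contact_force: [0.5, 0.8, 0.1]
gripper_width: 85.6
```

Request:
apply_moves(fingers=[0,0,0,0,0,0], dp=[[2.5,-4,0],[5.5,-8,0],[5.5,-9.4,0],[5.5,-9.4,-3],[5.5,-9.4,-5],[5.5,-9.4,-5]], yaw=[0,0,0,0,0,0])

```text
clock: 22.75
position: [627.5, 50.0, 284.3]
ee_rot: [0.72, -0.694, -0.0, -0.001]
contact_force: [0.4, -0.2, 0.2]
gripper_width: 85.5
```

```bash
python3 - <<'E'
from h import *
gp()
t=get_image("top");p=lambda q:np.round((proj(t,q)-[180,180]+.5)*4,1)
crop(t,"pics/c10.png",180,180,160,140,4)
print("exp amber",p([630.4,164.5,129]),"foot",p([630.4,164.5,4]),"sq",p([451.3,269.7,124]),"knob",p([414.6,385.9,54]),"lid",p([414.6,385.9,40]))
E
```

```text
tcp [627.5  50.  284.3] grasp [627.8  50.3 129.3] jaw 2.1 F [ 0.4 -0.2  0.2] w 85.54434551651404
exp amber [488.7  59.6] foot [496.6  97.9] sq [279.5 404.1] knob [ 84.4 469. ] lid [ 90.6 468.1]
```

View pics/c10.png

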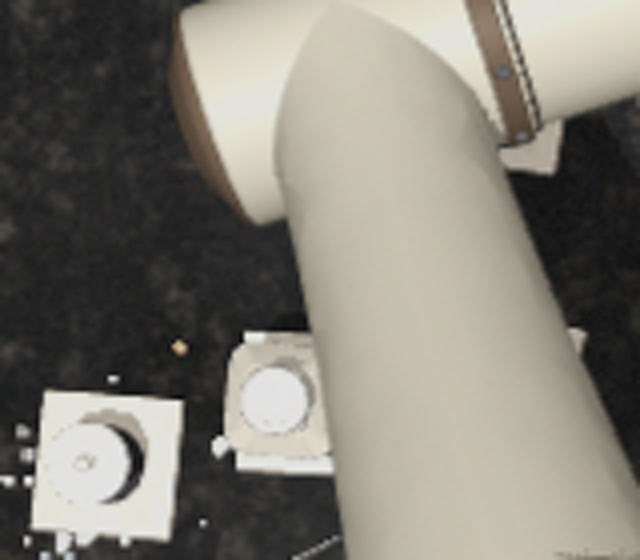

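The crucible knob is at (85,461) and the square bottle's cap at (277,399), both within about 3 mm of the target. I'll take the timer next.

Request:
apply_moves(fingers=[0,0,0,0,0,0,0], dp=[[0.3,0.1,-3],[0.3,0.1,-6],[0.3,0.1,-7.5],[0.3,0.1,-8.7],[0.3,0.1,-9],[0.3,0.1,-9.1],[0.3,0.1,-9.1]], yaw=[0,0,0,0,0,0,0])

```text
clock: 23.5
position: [631.8, 51.6, 196.7]
ee_rot: [0.721, -0.693, 0.002, -0.004]
contact_force: [0.5, 0.2, -0.5]
gripper_width: 85.5
```

Request:
apply_moves(fingers=[0.3,0.5,0.6,0.65,0.7,0.7,1,1,1,1], dp=[[0,0,0],[0,0,0],[0,0,0],[0,0,0],[0,0,0],[0,0,0],[0,0,0],[0,0,0],[0,0,0],[0,0,0]], yaw=[0,0,0,0,0,0,0,0,0,0])

```text
clock: 24.5
position: [631.9, 51.7, 196.8]
ee_rot: [0.721, -0.693, 0.002, -0.004]
contact_force: [0.2, 0.6, 1.0]
gripper_width: 17.3
```

```bash
python3 -c "from h import *;gp()"
```

```text
tcp [631.9  51.7 196.8] grasp [633.2  52.1  41.8] jaw 2.2 F [0.2 0.6 1. ] w 17.264286074660205
```

Request:
apply_moves(fingers=[1,1,1,1,1,1,1,1,1,1], dp=[[0,0,1],[0,0,4],[-1,0,6],[-4,1,6],[-7.5,3,6],[-11,5.5,6],[-14,8,6],[-16.5,10,6],[-16.9,10.7,6],[-16.9,10.7,6]], yaw=[0,0,0,-2,-5,-8,-11,-13.7,-13.7,-13.7])

```text
clock: 25.5
position: [462.6, 159.6, 257.6]
ee_rot: [-0.634, 0.773, -0.002, 0.004]
contact_force: [1.1, 0.4, -0.7]
gripper_width: 17.0
```

```bash
python3 -c "from h import *;gp()"
```

```text
tcp [462.6 159.6 257.6] grasp [464.2 159.8 102.6] jaw 168.7 F [ 1.1  0.4 -0.7] w 16.97317513487575
```

Request:
apply_moves(fingers=[1,1,1,1,1,1,1], dp=[[0,0,-2],[0,0,-4],[0,0,-5],[0,0,-5.4],[0,0,-5.5],[0,0,-5.6],[0,0,-5.6]], yaw=[0,0,0,0,0,0,0])

```text
clock: 26.2
position: [462.9, 159.6, 202.1]
ee_rot: [-0.634, 0.773, -0.003, 0.005]
contact_force: [-0.8, -0.1, -0.7]
gripper_width: 17.3
```

```bash
python3 -c "from h import *;gp()"
```

```text
tcp [462.9 159.6 202.1] grasp [464.7 160.   47.1] jaw 168.7 F [-0.8 -0.1 -0.7] w 17.252408901975706
```

Request:
apply_moves(fingers=[1,1,1], dp=[[0,-0.1,-0.1],[0,-0.1,-0.2],[0,-0.1,-0.2]], yaw=[0,0,0])

```text
clock: 26.5
position: [463.1, 158.8, 200.7]
ee_rot: [-0.634, 0.773, -0.003, 0.005]
contact_force: [-0.3, -0.3, 3.5]
gripper_width: 17.1
```

Request:
apply_moves(fingers=[0.75,0.65,0.5,0.3,0.1,0,0,0,0], dp=[[0,0,0],[0,0,0],[0,0,0],[0,0,0],[0,0,0],[0,0,0],[0,0,0],[0,0,0],[0,0,0]], yaw=[0,0,0,0,0,0,0,0,0])

```text
clock: 27.4
position: [463.1, 158.7, 200.7]
ee_rot: [-0.634, 0.773, -0.003, 0.005]
contact_force: [0.4, -0.1, -0.8]
gripper_width: 85.2
```

Request:
apply_moves(fingers=[0,0,0,0,0,0,0,0,0,0], dp=[[0,0,1],[0,0,4],[0,0,8],[0,0,12],[0,0,16],[-1,4,19],[-3,8,20],[-5,12,20],[-7,16,20],[-9,20,20]], yaw=[0,0,0,0,0,0,0,0,0,0])

```text
clock: 28.4
position: [371.8, 359.7, 402.0]
ee_rot: [-0.634, 0.773, -0.002, 0.006]
contact_force: [1.7, 0.3, -0.1]
gripper_width: 85.4
```

Request:
apply_moves(fingers=[0,0,0,0,0,0], dp=[[-2,4,0],[-5,8,0],[-8,12,0],[-11,16,0],[-14,19,0],[-14,20,0]], yaw=[0,0,0,0,0,0])

```text
clock: 29.0
position: [228.6, 562.1, 402.4]
ee_rot: [-0.636, 0.772, -0.002, 0.006]
contact_force: [0.1, -0.4, -0.2]
gripper_width: 85.7
```

```bash
python3 - <<'E'
from h import *
gp()
t=get_image("top");cv2.imwrite("pics/t11.png",t["color"]);s=get_image("scene");cv2.imwrite("pics/s11.png",s["color"])
p=lambda q:np.round((proj(t,q)-[180,180]+.5)*4,1)
crop(t,"pics/c11.png",180,180,160,140,4)
for n,q in dict(amber=[630.4,164.5,129],sq=[451.3,269.7,124],knob=[414.6,385.9,54],lid=[414.6,385.9,40],timertop=[463.5,158.8,66]).items(): print(n,p(q),np.round((proj(s,q)-[180,160]+.5)*4,1))
crop(s,"pics/d11.png",180,160,190,145,4)
E
```

```text
tcp [228.6 562.1 402.4] grasp [230.5 562.9 247.4] jaw 169.0 F [ 0.1 -0.4 -0.2] w 85.68281606013275
amber [488.7  59.6] [644.2 158.1]
sq [279.5 404.1] [240.3 191.2]
knob [ 84.4 469. ] [ 86.1 237.6]
lid [ 90.6 468.1] [ 89.4 258.9]
timertop [499.3 383.6] [389.8 376.8]
```

View pics/c11.png

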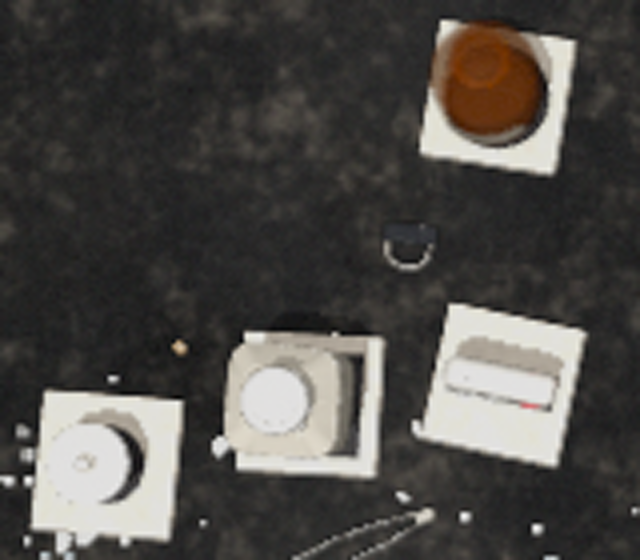

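View pics/d11.png

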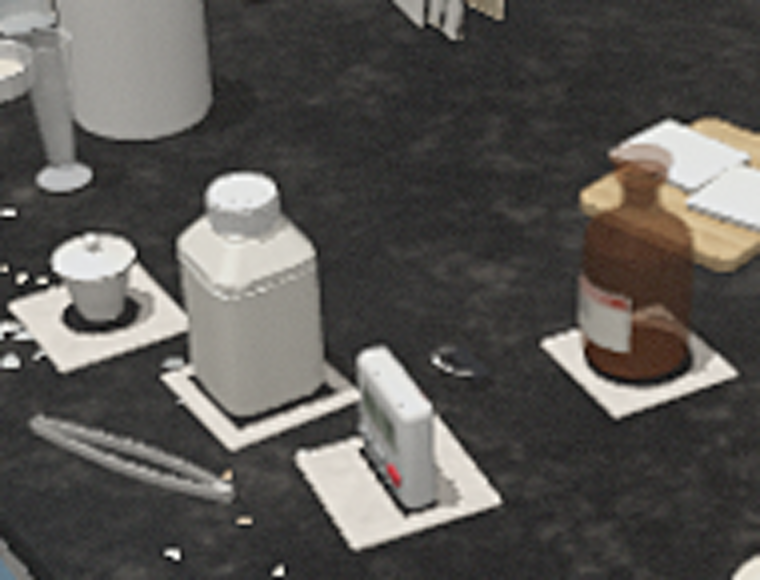

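Both views show all four things upright on their pads. The brown bottle, crucible and timer are within about 3 mm. The square bottle is about 3.5 mm off, mostly +x, and a dark strip of its outline shows on the near side. There is plenty of time, so I'll regrip it and shift it.

Request:
apply_moves(fingers=[0,0,0,0,0,0,0,0,0,0], dp=[[22.2,-29.2,0],[22.2,-29.2,0],[22.2,-29.2,0],[22.2,-29.2,0],[22.2,-29.2,0],[22.2,-29.2,0],[22.2,-29.2,0],[22.2,-29.2,0],[22.2,-29.2,-5],[22.2,-29.2,-6]], yaw=[8.4,8.4,8.4,8.4,8.4,8.4,8.4,8.4,8.4,8.4])

```text
clock: 30.1
position: [452.2, 265.0, 338.3]
ee_rot: [-0.688, 0.726, -0.001, 0.002]
contact_force: [0.0, -0.8, -1.3]
gripper_width: 85.6
```

```bash
python3 -c "from h import *;gp()"
```

```text
tcp [452.2 265.  338.3] grasp [452.9 265.1 183.3] jaw 176.9 F [ 0.  -0.8 -1.3] w 85.58860728221072
```

Request:
apply_moves(fingers=[0,0,0,0,0,0,0,0], dp=[[0.2,0.6,0],[0.2,0.6,-3],[0.2,0.6,-6],[0.2,0.6,-8.5],[0.2,0.6,-10],[0.2,0.6,-10.6],[0.2,0.6,-10.7],[0.2,0.6,-10.7]], yaw=[0.5,0.5,0.5,0.5,0.5,0.5,0.5,0.5])

```text
clock: 30.9
position: [454.6, 271.6, 232.7]
ee_rot: [-0.691, 0.722, -0.001, 0.003]
contact_force: [1.5, 0.2, 0.0]
gripper_width: 85.4
```

Request:
apply_moves(fingers=[0.15,0.25,0.3,1,1,1,1,1,1], dp=[[0,0,0],[0,0,0],[0,0,0],[0,0,0],[0,0,0],[0,0,0],[0,0,0],[0,0,0],[0,0,0]], yaw=[0,0,0,0,0,0,0,0,0])

```text
clock: 31.8
position: [454.5, 271.8, 233.8]
ee_rot: [-0.692, 0.722, -0.001, 0.003]
contact_force: [-3.7, 0.3, 6.2]
gripper_width: 57.9
```

```bash
python3 -c "from h import *;gp()"
```

```text
tcp [454.5 271.8 233.8] grasp [455.5 272.2  78.8] jaw 177.5 F [-3.7  0.3  6.2] w 57.8912599227247
```

Request:
apply_moves(fingers=[1,1,1,1,1,1], dp=[[0,0,0.4],[0,0,0.8],[-0.35,-0.13,0.8],[-0.35,-0.13,0.8],[-0.35,-0.13,0.4],[-0.35,-0.13,0.2]], yaw=[0,0,0,0,0,0])

```text
clock: 32.4
position: [450.8, 270.3, 235.1]
ee_rot: [-0.692, 0.722, -0.001, 0.003]
contact_force: [0.1, 0.2, -1.0]
gripper_width: 57.9
```

```bash
python3 -c "from h import *;gp()"
```

```text
tcp [450.8 270.3 235.1] grasp [451.7 270.6  80.1] jaw 177.5 F [ 0.1  0.2 -1. ] w 57.92791669169099
```

Request:
apply_moves(fingers=[1,1,1], dp=[[0,0,-0.1],[0,0,-0.2],[0,0,-0.2]], yaw=[0,0,0])

```text
clock: 32.7
position: [450.7, 270.3, 233.8]
ee_rot: [-0.692, 0.722, -0.002, 0.002]
contact_force: [-3.5, -0.5, 5.1]
gripper_width: 57.5
```

Contact. I'll release, retreat the same way as before, and check.

Request:
apply_moves(fingers=[0.3,0.2,0.1,0,0,0], dp=[[0,0,0],[0,0,0],[0,0,0],[0,0,0],[0,0,0],[0,0,0]], yaw=[0,0,0,0,0,0])

```text
clock: 33.3
position: [450.8, 270.3, 233.8]
ee_rot: [-0.692, 0.722, -0.002, 0.003]
contact_force: [0.3, -0.7, 0.2]
gripper_width: 85.3
```

Request:
apply_moves(fingers=[0,0,0,0,0,0,0,0,0,0], dp=[[0,0,1],[0,0,4],[0,0,8],[0,0,12],[0,0,16],[-3,4,17],[-6,8,17],[-9,12,17],[-12,16,17],[-15,20,17]], yaw=[0,0,0,0,0,0,0,0,0,0])

```text
clock: 34.3
position: [299.8, 470.6, 405.0]
ee_rot: [-0.692, 0.722, -0.001, 0.003]
contact_force: [0.6, 0.7, -0.2]
gripper_width: 85.8
```

Request:
apply_moves(fingers=[0,0,0,0,0], dp=[[-2,3,0],[-5,6,0],[-7,9,0],[-7,9,0],[-7,9,0]], yaw=[0,0,0,0,0])

```text
clock: 34.8
position: [229.2, 560.8, 405.1]
ee_rot: [-0.692, 0.722, -0.001, 0.003]
contact_force: [0.2, -0.8, 0.2]
gripper_width: 85.6
```

```bash
python3 - <<'E'
from h import *
gp()
t=get_image("top");s=get_image("scene")
a=cv2.resize(t["color"][180:320,180:420],None,fx=3,fy=3);b=cv2.resize(s["color"][150:340,150:430],None,fx=2.57,fy=2.57)[:, :720]
b=b[:470]; b=cv2.resize(b,(320,209)); 
o=np.zeros((590,720,3),np.uint8); o[:420]=a; 
c=cv2.resize(s["color"][190:275,180:300],(240,170)); o[420:,:240]=c; c2=cv2.resize(s["color"][190:360,240:430],(190,170));o[420:,250:440]=c2; o[420:,450:720]=cv2.resize(s["color"][180:265,300:435],(270,170))
cv2.imwrite("pics/e.png",o)
p=lambda q:np.round((proj(t,q)-[180,180]+.5)*3,1)
print(p([451.3,269.7,124]))
E
```

```text
tcp [229.2 560.8 405.1] grasp [230.2 561.2 250.1] jaw 177.6 F [ 0.2 -0.8  0.2] w 85.63448328310699
[209.6 303.1]
```

View pics/e.png

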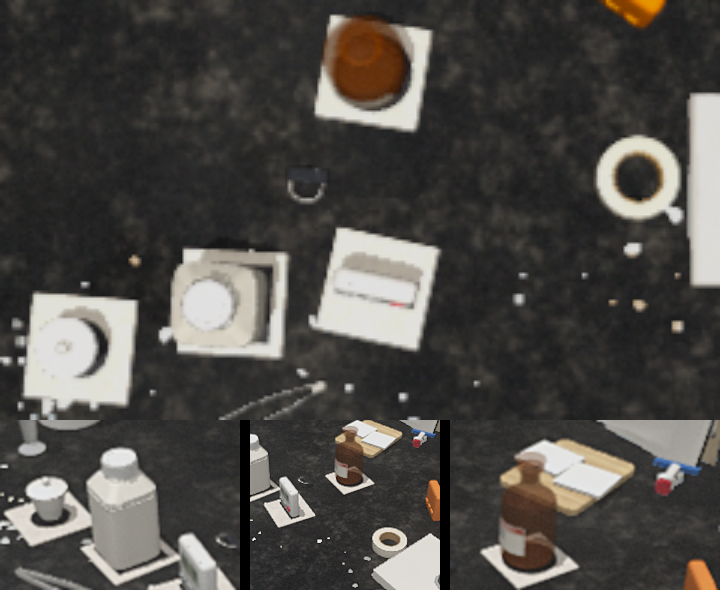

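The square bottle's cap is now at (209,303) against (210,303) expected. All four stand upright on their pads, and the tape is where it was. I'm handing in.

```bash
python3 -c "from bench import *;print(job_done())"
```

```text
the job is handed in; nothing more can be done
None
```

All four things now stand upright on their matching pads, and I handed the job in at about 35 s. I placed the brown bottle first, then the square bottle, the crucible and the timer. The timer and the square bottle were turned to lie along their outlines.

**First grip on the brown bottle:** I misjudged whether it had lifted and opened the fingers while it was about 1 cm up. It dropped back, stayed standing, and I gripped it again.

**Square bottle:** it first stood about 3.5 mm off centre because of a small tool tilt. I regripped it and shifted it.

**Last checks:**
- **Position:** the square bottle's cap is within about 1 mm of the target. The brown bottle, crucible and timer are within about 2–3 mm.
- **Camera disagreement:** the two cameras disagree by up to about 5 mm, mainly in y, so those figures are only that good.
- **Gripper reading:** the opening read 57 mm on the 62 mm bottle and 40 mm on the 45 mm crucible, a mismatch I couldn't explain.
- **Bystanders:** the tape is where it was. The arm never went near the beaker, but I didn't measure it again at the end.

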